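Find the junction-box cover that rocks and hold it home

TASK

One of the four round white junction-box covers is not home: it rocks when its edge is pressed, while the others are firm. Press the covers with shut fingertips to find the rocking one, then press it down at its middle until it sits level and fully home on its box, and finish still holding it down there, so that I can put its screws in. Do not lift or pull out any cover, and leave everything else on the bench as it is.

Things in the scene. Friction and masses are not known exactly. Their poses are not given: they have to be found in the camera images.
- cover1: The cover farthest to the robot's left (+y). White plastic disc 92 mm across, about 60 g, lying loose in the mouth of a round grey box 74 mm across, fixed to the table; a plug under it keeps it centred within 4 mm. Origin: on its axis, underside of the flange, z up; its flat top is 6 mm above the origin, 56 to 60 mm above the table, bare and open to the fingers.
- cover2: The cover left of the middle. Made like cover1. The boxes stand several mm unequally high, so a cover's height does not tell if it is home. A cover that is home lies on its box's rim and is rigid wherever it is pressed. Which cover is not home changes from run to run.
- cover3: The cover right of the middle. Made like cover1. The one not home rests level, 4 mm too high, on a sprung stem 16 mm across under its middle. A press of about 1 to 10 N, 35 mm from its axis, tips that edge down by about 0.11 rad, until it meets the rim; let go, it levels again.
- cover4: The cover farthest to the right (-y). Made like cover1. The one not home, pressed at its middle, sinks level by 4 mm on to the rim, against about 3 N rising to 7 N; it springs up again if let go.
- stem (a joint): How far the sprung stem under the one unseated cover is pushed down, in m: 0 when untouched, about 0.004 when that cover is fully home on its rim. It says nothing of which cover it is under.
- transformer: Bystander, to be left alone: small open transformer, 66 x 50 x 50 mm, behind the boxes. Origin: middle of its underside.
- gland: Bystander, to be left alone: grey cable gland, 26 mm across, 34 mm high, between the two middle boxes. Origin: middle of its underside.
- relay: Bystander, to be left alone: black relay, 28 x 28 x 40 mm, near the robot. Origin: middle of its underside.
- enclosure: Bystander, to be left alone: closed white oblong enclosure, 82 x 112 x 57 mm, behind on the left. Origin: middle of its underside.
- plug: Bystander, to be left alone: yellow plug, 38 mm across, 50 mm high, behind on the right. Origin: middle of its underside.
- screwdriver: Bystander, to be left alone: screwdriver 200 mm long, lying on the right. Origin: in the tool's lying body.
- bin: Bystander, to be left alone: empty blue bin, 100 x 70 x 50 mm, at the left. Origin: middle of its underside.
Things that resemble listed ones, but are neither listed nor needed, are in the scene too. What is shaped like the cover4 but blue is not meant. What is shaped like the cover1 but green is not meant.

How it is judged:
By the outcome, as a careful person would: the job done as asked, in the order asked, and still so for the second after the job is handed in, while the arm keeps its last pose, push and grip.
It also fails if it takes over 48 s, if anything falls off the work surface, if the arm or the gripper's body presses on something with over 40 N, if the wrist force passes 120 N, or if a joint passes its speed limit or range.

ROBOT

A 7-joint arm with a two-finger parallel gripper is mounted at the origin on the work surface. World frame = base frame: x ahead of the robot, y to its left, z up, the work surface at z = 0. Lengths are in mm, angles in degrees, forces in N, time in s.
With the tool pointing down it reaches from about 400 to 900 mm from the base axis. Payload 5.5 kg.
Tool frame: the origin (TCP) lies on the front face of the gripper's body, between the roots of the fingers; the fingertips stand 73 mm ahead of it and the grasp point (between the pads) lies 54 mm ahead of it (robot.tcp_to_tips is the distance from the TCP to the fingertips, in mm); z points along the fingers, y is the line along which they close (so a half turn about z gives the same grasp; the last joint's range is limited). The gripper opens to 85 mm and grips with 20 to 120 N. Pads are 22 mm wide; open, the fingers measure 114 mm over their backs; the gripper's body (76 mm by 85 mm) begins 54 mm behind the grasp point. The pads swing forward as they close: fully open they stand 13 mm farther back than shut.
Start: joints at [-58.946, 28.699, -24.465, 88.831, 12.651, 65.22, -12.049], TCP at [178.845, 624.91, 303.91] pointing down, gripper open.
Joint ranges: [-164.97, 164.97], [-17.58, 116.51], [-87.97, 89.64], [11.32, 138.91], [-80.73, 260.73], [10.89, 115.49], [-147.41, 147.41]. Speed limits (degrees/s): [147.25, 147.25, 180, 180, 180, 180, 180].

INTERFACE

Orientations are given as a 3x3 rotation matrix whose columns are the frame's x, y, z axes.
In Python, from station import robot, eyes, spotter gives the robot as it stands.
- The arm moves only by the tool jog_arm, never from a script. Its arguments are lists of equal length, an entry for each row: "slide": the shift along the tool's x, y, z in m, a list of three; "turn": the turn, a rotation vector about the tool's x, y, z in rad, a list of three. A call has 1 to 8 rows; each row shifts and turns the commanded pose from where the row before left it, along the tool's axes as they then stand; what a row does not reach is not made up. A row lasts 1/10 s, in which the tool goes at most 50 mm and 8.59 degrees, less where a joint would pass 70% of its speed; a pose out of reach is approached as far as the arm can. A call with a gripper value outside its range is refused whole. "gripper" is the closure in counts, from 0 (fully open) to 255 (shut), set as the call begins (left out, the last holds). The fingers move at their own pace and stop on an object; "squeeze" is the grip in N (left out, the last holds). Time passes only in rows, so rows that do not move let the fingers close. It gives the time, the measured TCP pose, the force, the opening and the grip force at its end, in the units of the state.
- robot.sense(): the state, without advancing time (a new reading comes with each control period).
- eyes.read_camera(name): name is "scene" or "top" or "wrist"; returns a dict with "pixels" (400x640x3 uint8, red, green, blue), "intrinsics" (3x3 intrinsics, pixels), "position" and "attitude" of the camera in the world; the wrist camera has in their place "T_tool_cam" (4x4, takes a point from camera to tool coordinates, whose origin is the TCP and whose axes are the flange's). Camera axes: x right, y up, looking along -z (the intrinsics and any distortion apply to the point x, -y, -z); pixel columns grow to the right and rows downward; lengths in mm; the calibration is good to about 2 mm. A picture is of the moment at which its call begins: read the wrist's pose just before it. There is no depth.
- robot.hand_in(): hands the job in; it is judged then, once.
Trained networks look in a picture, given as the dict that the camera call returned (one of the last four; its "shot" number tells which), for a name from the list of things; names that differ only in an ending like _2 or _b are one class to them, and where a whole thing is asked for, a point or a joint stands for the part that bears it (a point fixed in the world has none). Each returns a list of dicts, best first, with "score" (0 to 1); they miss things now and then, are a little off and sometimes report something else, mostly with a low value. They report only what shows in the picture. A call takes as long as a camera call. They do not tell look-alikes from the thing itself.
- spotter.search_frame(thing, picture): "rect" ([left, top, right, bottom] in pixels, round what is visible of it).
The state is a dict: "t": time; "joints": joint angles; "dq": joint speeds; "joint_efforts": joint torques, N m; "eef_pos": TCP position; "eef_rot": TCP orientation; "wrist_force": force on the tool from outside, world axes, zero at the start; "ft_torque": the same for the moment, N m; "opening": finger opening in mm; "finger_force": force on a finger pad.
Only numpy, scipy, OpenCV 4.12 (cv2) and the standard library are available. Lean on these libraries where they do the work, as an engineer would, in place of code of your own. Each camera call takes 0.05 s, during which the arm holds its last target. There are 200 camera calls.

## Working session

There is one attempt and no reset: what is moved stays moved. The work goes in short steps, Python scripts to look and compute and a tool call to move; the robot and the scene stay as the last step left them, time stands still between calls to the robot, and variables do not carry over. Pictures are saved under pics/ and viewed, at most 10 in all, crops included, and the job is handed in when it is done.

Besides the shell and the picture viewer there is one more tool, called after "Emit:" as a command line: name --argument value ..., lists and objects as JSON in quotes. jog_arm: Moves the arm, as the interface text tells. Its arguments: {"type":"object","properties":{"slide":{"type":"array"},"turn":{"type":"array"},"gripper":{"type":"number"},"squeeze":{"type":"number"}},"required":["slide","turn"]}

```bash
mkdir -p pics
cat > h.py <<'E'
import numpy as np, cv2
from station import robot, eyes, spotter
def ray(p,u,v,z):
    K=np.array(p["intrinsics"]);R=np.array(p["attitude"]);
    if R.shape!=(3,3):
        from scipy.spatial.transform import Rotation as Ro; print("att",R); 
    d=np.linalg.inv(K)@[u,v,1]; d=R@[d[0],-d[1],-d[2]]
    o=np.array(p["position"],float); return o+d*(z-o[2])/d[2]
E
python3 - <<'E'
from h import *
for c in("top","scene"):
    p=eyes.read_camera(c); cv2.imwrite(f"pics/{c}.png",p["pixels"][:,:,::-1])
    print(c,p.keys(),p["position"])
    for n in("cover1",):
        for d in spotter.search_frame(n,p):
            r=d["rect"];print(round(d["score"],2),np.round(r),ray(p,(r[0]+r[2])/2,(r[1]+r[3])/2,58).round())
s=robot.sense();print(s["t"],s["eef_pos"],np.round(s["eef_rot"],3),s["wrist_force"])
E
```

```text
top dict_keys(['pixels', 'intrinsics', 'position', 'attitude', 'shot']) [ 356.06822491   -3.79052424 1249.2968498 ]
0.92 [176. 207. 211. 241.] [505. 325.  58.]
0.77 [254. 213. 289. 245.] [487. 117.  58.]
0.74 [410. 215. 441. 250.] [ 472. -291.   58.]
0.72 [334. 186. 367. 220.] [553. -95.  58.]
0.68 [413. 272. 449. 304.] [ 327. -298.   58.]
0.62 [172. 267. 204. 300.] [349. 334.  58.]
scene dict_keys(['pixels', 'intrinsics', 'position', 'attitude', 'shot']) [1094.76124571 -850.15086688  956.8210812 ]
0.93 [212. 233. 248. 258.] [ 480. -292.   58.]
0.91 [350. 127. 375. 144.] [518. 325.  58.]
0.81 [313. 123. 339. 136.] [397. 288.  58.]
0.71 [170. 226. 206. 255.] [ 379. -338.   58.]
0.67 [282. 200. 317. 225.] [556. -94.  58.]
0.56 [304. 161. 339. 177.] [503. 100.  58.]
0.2 [178.820879   624.58155234 303.26631951] [[-0.961  0.275 -0.   ]
 [ 0.275  0.961 -0.001]
 [ 0.    -0.001 -1.   ]] [-0.37939579  0.2386031   0.15958848]
```

View pics/top.png

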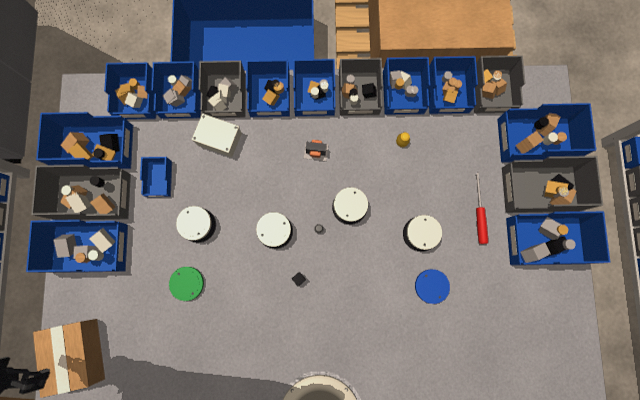

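View pics/scene.png

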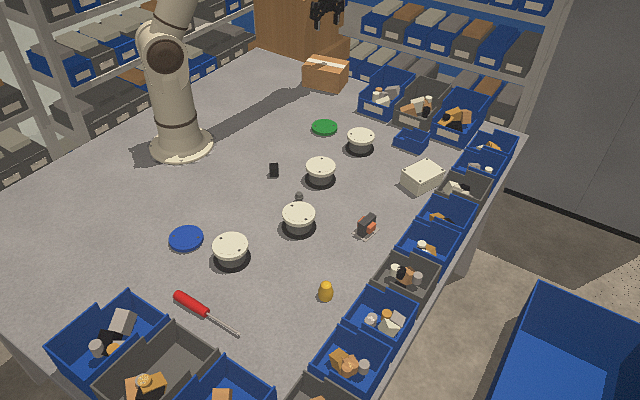

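The top view shows the white covers near (194,223), (274,230), (350,205) and (424,233), with the green and blue look-alikes nearer the robot. The scene view agrees. I'll refine the centres by colour segmentation.

Run:
```python
from h import *
p=eyes.read_camera("top");im=p["pixels"].astype(int)
m=((im.min(2)>185)).astype(np.uint8)
n,l,st,ce=cv2.connectedComponentsWithStats(m)
for i in range(1,n):
    if 400<st[i,4]<1700 and 180<ce[i,1]<260:
        c,_=cv2.findContours((l==i).astype(np.uint8),0,2);e=cv2.minEnclosingCircle(c[0])
        print(st[i],e[0],e[1],ray(p,*ce[i],58).round(1),ray(p,*e[0],58).round(1))
s=robot.sense();print(s["t"])
```

```text
[334 188  34  33 850] (350.62762451171875, 203.65777587890625) 16.71013069152832 [551.3 -95.3  58. ] [551.5 -95.6  58. ]
[177 206  33  34 868] (192.84710693359375, 222.7686004638672) 17.028350830078125 [507.4 326.8  58. ] [507.  326.6  58. ]
[256 213  34  33 872] (272.9626159667969, 228.92990112304688) 17.000282287597656 [487.1 113.   58. ] [487.  112.7  58. ]
[408 216  34  33 862] (424.5952453613281, 231.3095245361328) 17.062236785888672 [ 473.  -288.8   58. ] [ 473.9 -289.3   58. ]
0.25
```

Emit:
jog_arm --slide '[[-0.025,-0.013,0],[-0.03,-0.016,0],[-0.03,-0.016,0],[-0.03,-0.016,0],[-0.03,-0.016,0],[-0.03,-0.016,0.01],[-0.03,-0.016,0.01],[-0.03,-0.016,0.01]]' --turn '[[0,0,0],[0,0,0],[0,0,0],[0,0,0],[0,0,0],[0,0,0],[0,0,0],[0,0,0]]' --gripper 255 --squeeze 40

```text
t: 1.05
eef_pos: [371.2, 439.0, 273.7]
eef_rot: [[-0.961, 0.275, 0.0], [0.275, 0.961, 0.0], [-0.0, 0.0, -1.0]]
wrist_force: [-0.0, -0.2, 0.4]
opening: 0.4
finger_force: 0.0
```

Emit:
jog_arm --slide '[[-0.019,-0.01,0.017],[-0.019,-0.01,0.018],[-0.019,-0.01,0.018],[-0.019,-0.01,0.018],[-0.019,-0.01,0.018],[-0.018,-0.01,0.018],[-0.018,-0.01,0.016],[0,0,0]]' --turn '[[0,0,0],[0,0,0],[0,0,0],[0,0,0],[0,0,0],[0,0,0],[0,0,0],[0,0,0]]'

```text
t: 1.85
eef_pos: [478.7, 332.4, 148.3]
eef_rot: [[-0.96, 0.28, -0.002], [0.28, 0.96, -0.004], [0.001, -0.005, -1.0]]
wrist_force: [-0.5, -0.8, -0.9]
opening: 0.3
finger_force: 0.0
```

Run:
```python
from h import *
s=robot.sense();p=eyes.read_camera("wrist");cv2.imwrite("pics/w1.png",p["pixels"][:,:,::-1])
print(s["eef_pos"],s["wrist_force"],robot.tcp_to_tips)
T=np.array(p["T_tool_cam"]);K=np.array(p["intrinsics"])
R=np.array(s["eef_rot"])
# where cover1 centre and tips should project
for w in ([507,327,58],[478,335,58]):
    t=R.T@(np.array(w)-s["eef_pos"]);c=np.linalg.inv(T)@[*t,1];q=K@[c[0],-c[1],-c[2]];print(w,q[:2]/q[2])
```

```text
[478.67022541 332.37112522 148.29357265] [-0.49825209 -0.78607645 -0.94236855] 72.6
[507, 327, 58] [325.09178876 280.5595304 ]
[478, 335, 58] [324.44519625 232.98872876]
```

View pics/w1.png

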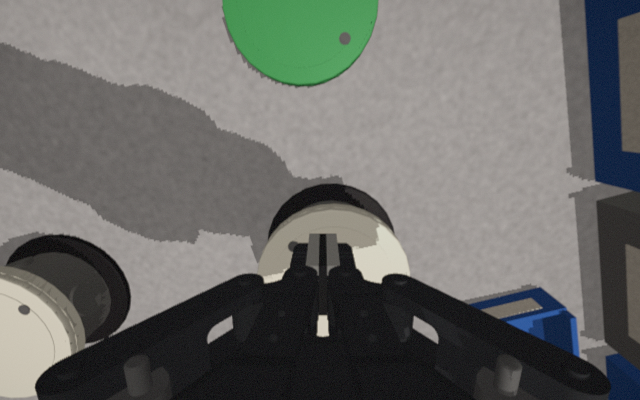

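The cover is centred near (334,280) and the tips (322,235) are over its near edge, as planned. I'll go down.

Emit:
jog_arm --slide '[[0,0.003,0.005],[0,0,0.005],[0,0,0.002],[0,0,0]]' --turn '[[0,0,0],[0,0,0],[0,0,0],[0,0,0]]'

```text
t: 2.3
eef_pos: [477.2, 340.3, 138.8]
eef_rot: [[-0.962, 0.274, -0.0], [0.274, 0.962, 0.0], [0.0, -0.0, -1.0]]
wrist_force: [0.4, 0.5, -0.3]
opening: 0.1
finger_force: 0.0
```

Emit:
jog_arm --slide '[[0,0,0.003],[0,0,0.002],[0,0,0.001],[0,0,0]]' --turn '[[0,0,0],[0,0,0],[0,0,0],[0,0,0]]'

```text
t: 2.7
eef_pos: [477.8, 339.5, 132.7]
eef_rot: [[-0.961, 0.275, -0.0], [0.275, 0.961, -0.0], [0.0, -0.0, -1.0]]
wrist_force: [-0.5, 0.4, 0.7]
opening: -0.3
finger_force: 0.0
```

Emit:
jog_arm --slide '[[0,0,0.001],[0,0,0.001],[0,0,0]]' --turn '[[0,0,0],[0,0,0],[0,0,0]]'

```text
t: 3.0
eef_pos: [477.9, 339.5, 130.8]
eef_rot: [[-0.961, 0.275, -0.0], [0.275, 0.961, -0.0], [0.0, -0.0, -1.0]]
wrist_force: [-0.6, -0.3, -0.3]
opening: -0.0
finger_force: 0.0
```

Emit:
jog_arm --slide '[[0,0,0.001],[0,0,0]]' --turn '[[0,0,0],[0,0,0]]'

```text
t: 3.2
eef_pos: [477.9, 339.6, 129.8]
eef_rot: [[-0.961, 0.275, -0.0], [0.275, 0.961, 0.0], [0.0, -0.0, -1.0]]
wrist_force: [1.0, 0.5, 0.4]
opening: 0.2
finger_force: 0.1
```

Emit:
jog_arm --slide '[[0,0,0.001],[0,0,0]]' --turn '[[0,0,0],[0,0,0]]'

```text
t: 3.4
eef_pos: [477.7, 339.7, 128.8]
eef_rot: [[-0.961, 0.275, -0.0], [0.275, 0.961, 0.0], [0.0, 0.0, -1.0]]
wrist_force: [-0.4, 0.1, 0.4]
opening: 0.5
finger_force: 0.3
```

Emit:
jog_arm --slide '[[0,0,0.001],[0,0,0]]' --turn '[[0,0,0],[0,0,0]]'

```text
t: 3.6
eef_pos: [477.7, 339.7, 127.8]
eef_rot: [[-0.961, 0.275, -0.0], [0.275, 0.961, -0.0], [0.0, -0.0, -1.0]]
wrist_force: [-1.8, 0.8, 1.6]
opening: -0.1
finger_force: 0.5
```

Emit:
jog_arm --slide '[[0,0,0.001],[0,0,0]]' --turn '[[0,0,0],[0,0,0]]'

```text
t: 3.8
eef_pos: [477.9, 339.9, 127.2]
eef_rot: [[-0.961, 0.275, 0.0], [0.275, 0.961, 0.0], [-0.0, 0.0, -1.0]]
wrist_force: [-1.7, 1.7, 4.4]
opening: 0.2
finger_force: 2.1
```

Emit:
jog_arm --slide '[[0,0,0.001],[0,0,0]]' --turn '[[0,0,0],[0,0,0]]'

```text
t: 4.0
eef_pos: [478.1, 339.8, 126.6]
eef_rot: [[-0.961, 0.275, 0.001], [0.275, 0.961, 0.0], [-0.001, 0.0, -1.0]]
wrist_force: [-2.7, -0.6, 8.0]
opening: 0.1
finger_force: 3.9
```

Emit:
jog_arm --slide '[[0,0,0.001],[0,0,0],[0,0,0]]' --turn '[[0,0,0],[0,0,0],[0,0,0]]'

```text
t: 4.3
eef_pos: [478.3, 339.8, 126.2]
eef_rot: [[-0.961, 0.275, 0.001], [0.275, 0.961, 0.0], [-0.001, 0.001, -1.0]]
wrist_force: [-3.4, -1.3, 11.0]
opening: 0.0
finger_force: 5.7
```

Emit:
jog_arm --slide '[[0,0,0.001],[0,0,0],[0,0,0]]' --turn '[[0,0,0],[0,0,0],[0,0,0]]'

```text
t: 4.6
eef_pos: [478.5, 339.8, 126.0]
eef_rot: [[-0.961, 0.275, 0.002], [0.275, 0.961, 0.0], [-0.002, 0.001, -1.0]]
wrist_force: [-4.2, -3.7, 17.5]
opening: 0.0
finger_force: 8.5
```

Run:
```python
from h import *
p=eyes.read_camera("wrist");cv2.imwrite("pics/w2.png",cv2.resize(p["pixels"][150:350,200:480,::-1],None,fx=2.5,fy=2.5))
```

```text
(no output)
```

View pics/w2.png

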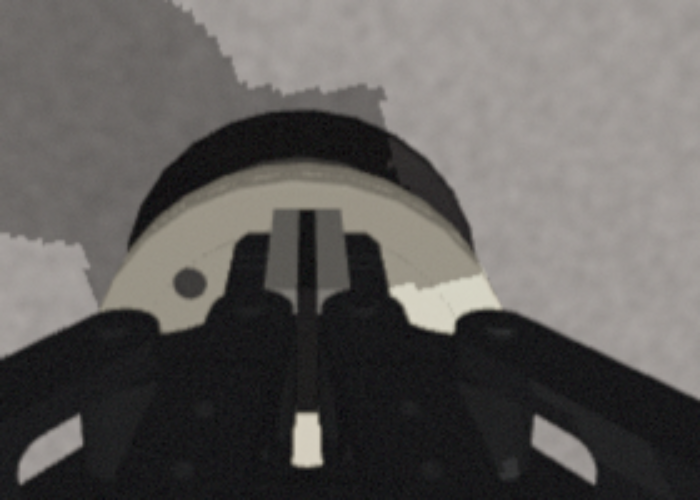

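Cover1 gave way only slightly with force rising, so I'll compare it with cover2 before judging.

Emit:
jog_arm --slide '[[0,0,-0.015],[0,0,-0.01],[-0.006,-0.03,0],[-0.007,-0.038,0],[-0.007,-0.038,0],[-0.007,-0.038,0],[-0.007,-0.038,0],[-0.007,-0.034,0]]' --turn '[[0,0,0],[0,0,0],[0,0,0],[0,0,0],[0,0,0],[0,0,0],[0,0,0],[0,0,0]]'

```text
t: 5.45
eef_pos: [457.8, 118.6, 149.3]
eef_rot: [[-0.961, 0.276, 0.001], [0.276, 0.961, -0.0], [-0.001, -0.0, -1.0]]
wrist_force: [1.3, 0.7, -0.7]
opening: 0.2
finger_force: 0.0
```

Emit:
jog_arm --slide '[[0,0,0.005],[0,0,0.005],[0,0,0.003],[0,0,0],[0,0,0]]' --turn '[[0,0,0],[0,0,0],[0,0,0],[0,0,0],[0,0,0]]'

```text
t: 5.95
eef_pos: [457.8, 122.0, 135.8]
eef_rot: [[-0.962, 0.273, -0.0], [0.273, 0.962, 0.001], [0.0, 0.0, -1.0]]
wrist_force: [0.2, -0.7, 0.0]
opening: 0.0
finger_force: 0.0
```

Run:
```python
from h import *
s=robot.sense();p=eyes.read_camera("wrist");cv2.imwrite("pics/w3.png",p["pixels"][:,:,::-1])
print(s["eef_pos"],s["wrist_force"],s["ft_torque"])
```

```text
[457.78292309 122.00598292 135.77041423] [ 0.21719949 -0.72590149  0.03743546] [-0.00687891 -0.02844351 -0.03929516]
```

View pics/w3.png

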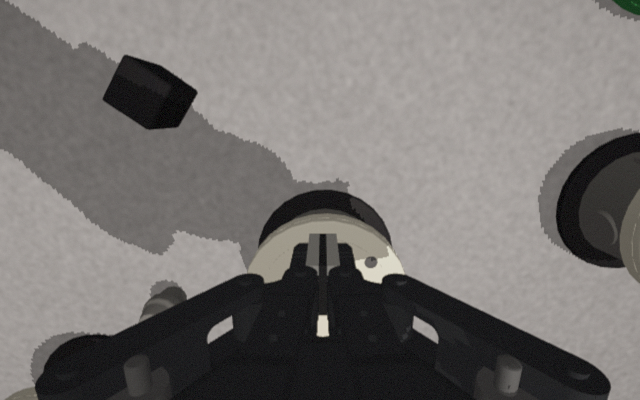

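The tips are over cover2's near edge, with its centre at column 326 or so. Next I'll press in 1 mm steps.

Emit:
jog_arm --slide '[[0,0,0.002],[0,0,0.001],[0,0,0]]' --turn '[[0,0,0],[0,0,0],[0,0,0]]'

```text
t: 6.3
eef_pos: [457.7, 120.8, 132.7]
eef_rot: [[-0.961, 0.275, -0.0], [0.275, 0.961, -0.0], [0.0, -0.0, -1.0]]
wrist_force: [-0.2, 0.2, 0.3]
opening: 0.3
finger_force: 0.0
```

Emit:
jog_arm --slide '[[0,0,0.001],[0,0,0]]' --turn '[[0,0,0],[0,0,0]]'

```text
t: 6.5
eef_pos: [457.8, 120.6, 131.8]
eef_rot: [[-0.961, 0.275, -0.0], [0.275, 0.961, -0.0], [0.0, -0.0, -1.0]]
wrist_force: [-0.2, -0.3, -1.1]
opening: 0.3
finger_force: 0.0
```

Emit:
jog_arm --slide '[[0,0,0.001],[0,0,0]]' --turn '[[0,0,0],[0,0,0]]'

```text
t: 6.7
eef_pos: [458.0, 120.7, 131.3]
eef_rot: [[-0.961, 0.275, 0.0], [0.275, 0.961, -0.0], [-0.0, -0.0, -1.0]]
wrist_force: [-0.9, -0.3, 5.0]
opening: -0.1
finger_force: 2.4
```

Emit:
jog_arm --slide '[[0,0,0.001],[0,0,0]]' --turn '[[0,0,0],[0,0,0]]'

```text
t: 6.9
eef_pos: [457.9, 120.7, 131.2]
eef_rot: [[-0.961, 0.275, 0.0], [0.275, 0.961, -0.001], [-0.0, -0.0, -1.0]]
wrist_force: [-4.5, -1.3, 16.1]
opening: -0.0
finger_force: 8.1
```

Emit:
jog_arm --slide '[[0,0,0.001],[0,0,0]]' --turn '[[0,0,0],[0,0,0]]'

```text
t: 7.1
eef_pos: [458.0, 120.8, 131.1]
eef_rot: [[-0.961, 0.275, 0.001], [0.275, 0.961, -0.001], [-0.001, -0.001, -1.0]]
wrist_force: [-8.2, -1.8, 27.3]
opening: -0.5
finger_force: 13.8
```

Emit:
jog_arm --slide '[[0,0,0.001],[0,0,0]]' --turn '[[0,0,0],[0,0,0]]'

```text
t: 7.3
eef_pos: [458.0, 120.8, 131.0]
eef_rot: [[-0.961, 0.275, 0.001], [0.275, 0.961, -0.001], [-0.001, -0.001, -1.0]]
wrist_force: [-11.4, -2.7, 38.7]
opening: 0.3
finger_force: 19.5
```

Cover2 is rigid at 11 N/mm with no travel. Cover1 yielded about 3.6 mm under 1–11 N before stopping, so cover1 is the rocker. I'll go to its middle.

Emit:
jog_arm --slide '[[0,0,-0.014],[0,0,-0.01],[0.001,0.032,0],[0.002,0.036,0],[0.002,0.036,0],[0.002,0.036,0],[0.002,0.036,0],[0.001,0.036,0]]' --turn '[[0,0,0],[0,0,0],[0,0,0],[0,0,0],[0,0,0],[0,0,0],[0,0,0],[0,0,0]]'

```text
t: 8.1
eef_pos: [506.7, 328.6, 151.7]
eef_rot: [[-0.961, 0.275, -0.0], [0.275, 0.961, -0.0], [0.0, -0.0, -1.0]]
wrist_force: [0.1, -0.7, -0.2]
opening: -0.3
finger_force: 0.0
```

Emit:
jog_arm --slide '[[0,0,0.005],[0,0,0.005],[0,0,0.003],[0,0,0],[0,0,0],[0,0,0]]' --turn '[[0,0,0],[0,0,0],[0,0,0],[0,0,0],[0,0,0],[0,0,0]]'

```text
t: 8.7
eef_pos: [506.9, 326.5, 139.2]
eef_rot: [[-0.961, 0.276, 0.0], [0.276, 0.961, -0.0], [-0.0, -0.0, -1.0]]
wrist_force: [-0.0, 0.5, -0.1]
opening: -0.1
finger_force: 0.0
```

Run:
```python
from h import *
s=robot.sense();p=eyes.read_camera("wrist");im=p["pixels"]
T=np.array(p["T_tool_cam"]);K=np.array(p["intrinsics"]);R=np.array(s["eef_rot"])
im=im.copy()
# expected cover outlines: centre under tips (top face z=57)
c0=np.array(s["eef_pos"])
pts=[]
for a in np.linspace(0,2*np.pi,90):
    w=np.array([c0[0]+46*np.cos(a),c0[1]+46*np.sin(a),57]);t=R.T@(w-c0);c=np.linalg.inv(T)@[*t,1];q=K@[c[0],-c[1],-c[2]];pts.append(q[:2]/q[2])
cv2.polylines(im,[np.int32(pts)],True,(255,0,0),1)
cv2.imwrite("pics/w4.png",im[:,:,::-1]);print(s["eef_pos"],s["wrist_force"])
```

```text
[506.88656061 326.488455   139.15104127] [-0.0202677   0.45058485 -0.10904309]
```

View pics/w4.png

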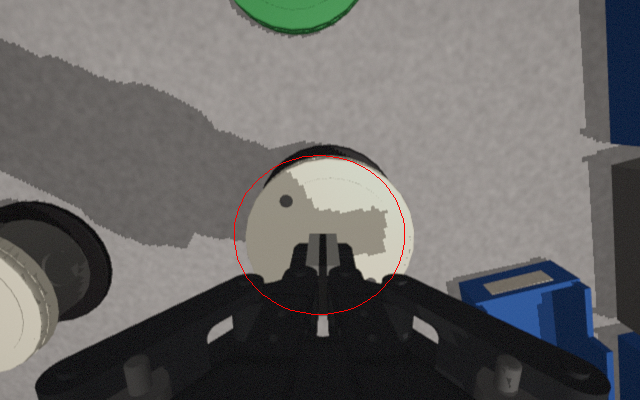

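Cover1's centre is near (330,238), about 10 px right of the tips' axis and slightly lower. I'll shift +4 mm in tool y and −1 mm in tool x, then press.

Emit:
jog_arm --slide '[[-0.001,0.004,0.003],[0,0,0.003],[0,0,0.001],[0,0,0]]' --turn '[[0,0,0],[0,0,0],[0,0,0],[0,0,0]]'

```text
t: 9.15
eef_pos: [508.4, 330.7, 131.5]
eef_rot: [[-0.961, 0.275, -0.001], [0.275, 0.961, -0.0], [0.001, -0.001, -1.0]]
wrist_force: [-0.1, -0.1, -1.1]
opening: 0.1
finger_force: 0.0
```

Emit:
jog_arm --slide '[[0,0,0.001],[0,0,0.001],[0,0,0]]' --turn '[[0,0,0],[0,0,0],[0,0,0]]'

```text
t: 9.45
eef_pos: [508.7, 330.8, 130.0]
eef_rot: [[-0.961, 0.275, 0.0], [0.275, 0.961, 0.0], [-0.0, 0.0, -1.0]]
wrist_force: [-0.3, -0.4, 1.1]
opening: 0.1
finger_force: 0.5
```

Emit:
jog_arm --slide '[[0,0,0.001],[0,0,0],[0,0,0]]' --turn '[[0,0,0],[0,0,0],[0,0,0]]'

```text
t: 9.75
eef_pos: [508.7, 330.9, 129.1]
eef_rot: [[-0.961, 0.275, 0.0], [0.275, 0.961, 0.0], [-0.0, 0.0, -1.0]]
wrist_force: [-0.8, -0.2, 2.7]
opening: 0.1
finger_force: 1.5
```

Emit:
jog_arm --slide '[[0,0,0.001],[0,0,0],[0,0,0]]' --turn '[[0,0,0],[0,0,0],[0,0,0]]'

```text
t: 10.05
eef_pos: [508.7, 330.9, 128.0]
eef_rot: [[-0.961, 0.275, 0.0], [0.275, 0.961, 0.0], [-0.0, 0.0, -1.0]]
wrist_force: [-1.6, -1.2, 3.4]
opening: 0.1
finger_force: 2.0
```

Emit:
jog_arm --slide '[[0,0,0.001],[0,0,0],[0,0,0]]' --turn '[[0,0,0],[0,0,0],[0,0,0]]'

```text
t: 10.35
eef_pos: [508.7, 330.9, 127.0]
eef_rot: [[-0.961, 0.275, 0.0], [0.275, 0.961, 0.0], [-0.0, 0.0, -1.0]]
wrist_force: [-1.0, -0.1, 5.0]
opening: 0.1
finger_force: 2.5
```

Emit:
jog_arm --slide '[[0,0,0.001],[0,0,0],[0,0,0]]' --turn '[[0,0,0],[0,0,0],[0,0,0]]'

```text
t: 10.65
eef_pos: [508.7, 330.9, 126.1]
eef_rot: [[-0.961, 0.275, 0.0], [0.275, 0.961, 0.0], [-0.0, 0.0, -1.0]]
wrist_force: [-1.3, -0.8, 5.7]
opening: -0.2
finger_force: 2.9
```

It is sinking as the not-home cover should, from 3 N towards 7 N. I'll press on to the rim.

Emit:
jog_arm --slide '[[0,0,0.001],[0,0,0],[0,0,0]]' --turn '[[0,0,0],[0,0,0],[0,0,0]]'

```text
t: 10.95
eef_pos: [508.7, 330.9, 125.9]
eef_rot: [[-0.961, 0.275, 0.0], [0.275, 0.961, -0.0], [-0.0, 0.0, -1.0]]
wrist_force: [-3.9, -2.3, 11.3]
opening: 0.2
finger_force: 5.9
```

Emit:
jog_arm --slide '[[0,0,0.001],[0,0,0],[0,0,0]]' --turn '[[0,0,0],[0,0,0],[0,0,0]]'

```text
t: 11.25
eef_pos: [508.7, 331.0, 125.9]
eef_rot: [[-0.961, 0.275, 0.001], [0.275, 0.961, -0.0], [-0.001, -0.0, -1.0]]
wrist_force: [-6.0, -3.8, 18.6]
opening: 0.6
finger_force: 9.5
```

Emit:
jog_arm --slide '[[0,0,0.0005],[0,0,0],[0,0,0]]' --turn '[[0,0,0],[0,0,0],[0,0,0]]'

```text
t: 11.55
eef_pos: [508.7, 331.0, 125.9]
eef_rot: [[-0.961, 0.275, 0.001], [0.275, 0.961, -0.0], [-0.001, -0.0, -1.0]]
wrist_force: [-6.3, -4.6, 22.0]
opening: -0.2
finger_force: 11.3
```

The cover hit a rigid stop after about 4 mm and is held at 22 N, so it is home.

```bash
python3 -c "
from station import robot
print(robot.sense()['wrist_force']);print(robot.hand_in())"
```

```text
[-6.34134864 -4.61674413 21.97754616]
the job is handed in; nothing more can be done
None
```

Cover1, the one farthest left, was the rocking one; it is now pressed home on its rim and held at its middle with about 22 N. I checked cover2 and it was firm, but did not press covers 3 and 4 because cover1's 4 mm of spring travel was clear.

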